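# Size an unmarked bolt on the hole gauge

## Robot

A 6-joint arm with a two-finger parallel gripper is mounted at the origin on the work surface. World frame = base frame: x ahead of the robot, y to its left, z up, the work surface at z = 0. Lengths are in mm, angles in rad, forces in N, time in s.
With the tool pointing down it reaches from about 275 to 1000 mm from the base axis. Payload 8.4 kg.
Tool frame: the origin (TCP) lies at the centre of the arm's flange, where the gripper is bolted on; the fingertips stand 173 mm ahead of it and the grasp point (between the pads) lies 155 mm ahead of it; z points along the fingers, y is the direction in which the jaws open and shut (so a half turn about z gives the same grasp; the last joint's range is limited). The gripper opens to 85 mm and grips with 20 to 120 N. Pads are 22 mm wide; open, the fingers measure 114 mm over their backs; the gripper's body (76 mm by 85 mm) begins 54 mm behind the grasp point. The pads swing forward as they close: fully open they stand 13 mm farther back than shut.
Start: joints at [1.185, 0.353, 1.633, -0, 1.155, -0.002], TCP at [234.028, 579.534, 404.681] pointing down, gripper open.
Joint ranges: [-2.63, 2.63], [-0.92, 2.1], [0.06, 2.66], [-1.3, 4.44], [0, 2.69], [-3.02, 3.02]. Speed limits (rad/s): [2.22, 2.22, 2.79, 3.14, 3.14, 3.14].

## Interface

Orientations are given as [roll, pitch, yaw] about the fixed x, y, z axes, in that order (R = Rz(yaw) Ry(pitch) Rx(roll)).
In Python, from rig import sense, grab_frame, camera_model, sign_off gives the robot as it stands. The module is installed in compiled form; this text tells all that it offers.
- The arm moves only by the tool step_arm, never from a script. Its argument "commands" is a list of rows, each a list of 3 entries, a list of its own where there are three numbers: the shift along the tool's x, y, z in mm, then the turn about the tool's z in rad, then the opening, from 0 (shut) to 1 (fully open). A call has 1 to 20 rows; each row shifts and turns the pose as measured when the row begins, along the tool's axes as they then stand; what a row does not reach is not made up. A row lasts 1/8 s, in which the tool goes at most 62.5 mm and 10.7 degrees, less where a joint would pass 70% of its speed; a pose out of reach is approached as far as the arm can. A call with a gripper value outside its range is refused whole. The fingers move at their own pace and stop on an object; "force" is the grip in N (left out, the last holds). Time passes only in rows, so rows that do not move let the fingers close. It gives the time, the measured TCP pose, the force and the opening at its end, in the units of the state.
- sense(): the state, without advancing time (a new reading comes with each control period).
- grab_frame(name): name is "scene" or "top"; returns the picture (480x640x3 uint8, blue, green, red); there is no depth.
- camera_model(name): a dict with "fx", "fy", "cx", "cy" (pixels), "R" (3x3) and "t" (3): a world point X has camera coordinates R X + t. Camera axes: x right, y down, z forward; pixel columns grow to the right and rows downward; lengths in mm; the calibration is good to about 2 mm. A picture is of the moment at which its call begins. camera_model takes no time and is no camera call.
- sign_off(): hands the job in, once; it reports no verdict.
The state is a dict: "clock": time; "qpos": joint angles; "qvel": joint speeds; "joint_efforts": joint torques, N m; "eef_pos": TCP position; "tcp_rot": TCP orientation; "contact_force": force on the tool from outside, world axes, zero at the start; "wrist_torque": the same for the moment, N m; "opening": opening from 0.0 (shut) to 1.0 (fully open).
Only numpy, scipy, OpenCV 4.12 (cv2) and the standard library are available. Lean on these libraries where they do the work, as an engineer would, in place of code of your own. Each camera call takes 0.05 s, during which the arm holds its last target. There are 200 camera calls.

## Task

Gauge the unmarked bolt that hangs alone in the small single wooden block: push it, head up, through the holes of the raised steel gauge plate one after another from the widest down to the narrowest, most of its shank through each hole it passes, and press it lightly on the mouth of the first hole that is too tight for it, without forcing it (if it passes all three there is none). Then leave it standing in the narrowest hole it passes, its head flat on the plate, and let go; leave the two bolts in the long block and the other things on the counter where they are.

Things in the scene. Friction and masses are not known exactly. Their poses are not given: they have to be found in the camera images.
- bolt_a: One of three steel bolts with the same round head (40 mm diameter, 30 mm tall, small dark socket recess on top) on a plain 60 mm long shank with a 2 mm chamfer at its tip. The shank is 26, 20 or 14 mm thick; the three bolts differ, and which is which must be found by gauging. Weighs 0.25 to 0.7 kg. Origin: on the axis at the underside of the head, +z up through the head. At the start it hangs upright by its head in a holder block, head underside on the block's top.
- bolt_b: One of three steel bolts with the same round head (40 mm diameter, 30 mm tall, small dark socket recess on top) on a plain 60 mm long shank with a 2 mm chamfer at its tip. The shank is 26, 20 or 14 mm thick; the three bolts differ, and which is which must be found by gauging. Weighs 0.25 to 0.7 kg. Origin: on the axis at the underside of the head, +z up through the head. At the start it hangs upright by its head in a holder block, head underside on the block's top.
- bolt_c: One of three steel bolts with the same round head (40 mm diameter, 30 mm tall, small dark socket recess on top) on a plain 60 mm long shank with a 2 mm chamfer at its tip. The shank is 26, 20 or 14 mm thick; the three bolts differ, and which is which must be found by gauging. Weighs 0.25 to 0.7 kg. Origin: on the axis at the underside of the head, +z up through the head. At the start it hangs upright by its head in a holder block, head underside on the block's top.
- bolt_a_tip (a point): Tip of bolt_a: centre of the shank's lower end, 60 mm below the head's underside.
- bolt_b_tip (a point): Tip of bolt_b: centre of the shank's lower end, 60 mm below the head's underside.
- bolt_c_tip (a point): Tip of bolt_c: centre of the shank's lower end, 60 mm below the head's underside.
- gauge: Steel gauge plate, 200 x 64 x 12 mm, on two end legs, fixed to the counter and open underneath; top face 85 mm above the counter, 73 mm free below the plate (a bolt pushed home ends 25 mm above the counter). Origin: on the counter under the plate's centre, +x along the row of holes from wide to narrow. It may stand turned any way.
- hole_large (a point): Centre of the widest hole's mouth, on the gauge's top face 85 mm above the counter; bore 28 mm diameter, straight through the 12 mm plate, 1 mm chamfer. At -65 mm along the gauge's x; every bolt passes it.
- hole_middle (a point): Centre of the middle hole's mouth, on the gauge's top face 85 mm above the counter; bore 22 mm diameter, straight through the 12 mm plate, 1 mm chamfer. At the middle of the gauge. Passes the 20 and 14 mm shanks.
- hole_small (a point): Centre of the narrowest hole's mouth, on the gauge's top face 85 mm above the counter; bore 16 mm diameter, straight through the 12 mm plate, 1 mm chamfer. At +60 mm along the gauge's x. Passes the 14 mm shank only.
- single_block: Small wooden block, 70 x 70 x 85 mm, fixed, with one 30 mm well; the bolt to gauge hangs in it. Origin: centre of the underside, on the well's axis.
- stock_block: Long wooden block, 150 x 70 x 85 mm, fixed, with two 30 mm wells 76 mm apart along its x, holding the two stock bolts. Origin: centre of the underside.
- carton: Closed cardboard carton, 60 x 110 x 45 mm, 0.4 kg, loose bystander. Origin: centre of the underside.
- spanner: Steel spanner, 180 mm long, lying flat, loose bystander. Origin: underside, near its middle; x along its length.
- can: Closed can, 60 mm diameter, 75 mm tall, loose bystander. Origin: centre of the underside.

How it is judged (in metres and radians):
On the way, in this order (a step that is already met when the one before it is completed fails the run):
1. the bolt has been pushed at least 35 mm through the widest hole (((z of bolt_a_tip in the frame of hole_large below -0.035 m and horizontal distance between bolt_a_tip and hole_large below 0.015 m) or (z of bolt_b_tip in the frame of hole_large below -0.035 m and horizontal distance between bolt_b_tip and hole_large below 0.015 m) or (z of bolt_c_tip in the frame of hole_large below -0.035 m and horizontal distance between bolt_c_tip and hole_large below 0.015 m))), for 0.1 s.
2. then tried at the middle hole: at least 35 mm through it or, if too thick, pressed upright on its mouth (within 6 mm of centre, over 1.5 N) (((horizontal distance between bolt_a_tip and hole_middle below 0.006 m and z of bolt_a_tip in the frame of hole_middle between -0.01 and 0.004 m and angle between bolt_a's own z axis and vertical below 0.15 rad and contact force between bolt_a and gauge above 1.5 N) or (z of bolt_b_tip in the frame of hole_middle below -0.035 m and horizontal distance between bolt_b_tip and hole_middle below 0.015 m) or (z of bolt_c_tip in the frame of hole_middle below -0.035 m and horizontal distance between bolt_c_tip and hole_middle below 0.015 m))), for 0.1 s.
3. then, if the middle hole stopped it, put back 35 mm into the widest; otherwise tried likewise at the narrowest: 35 mm through it, or pressed on its mouth (((z of bolt_a_tip in the frame of hole_large below -0.035 m and horizontal distance between bolt_a_tip and hole_large below 0.015 m) or (horizontal distance between bolt_b_tip and hole_small below 0.006 m and z of bolt_b_tip in the frame of hole_small between -0.01 and 0.004 m and angle between bolt_b's own z axis and vertical below 0.15 rad and contact force between bolt_b and gauge above 1.5 N) or (z of bolt_c_tip in the frame of hole_small below -0.035 m and horizontal distance between bolt_c_tip and hole_small below 0.015 m))), for 0.1 s.
At the end, for the whole second after the job is handed in: The bolt from the single block stands in the narrowest hole it passes (26 mm shank: widest, 20: middle, 14: narrowest), head within 3 mm of the plate, upright within 0.06 rad, released, at rest; the single block is empty and the other bolts are within 20 mm of their starts ((((z of bolt_a_tip in the frame of hole_large below -0.057 m and horizontal distance between bolt_a_tip and hole_large below 0.015 m) and angle between bolt_a's own z axis and vertical below 0.06 rad and linear speed of bolt_a below 0.02 m/s and contact force between bolt_a and the fingers below 0.1 N and distance of each of bolt_b, bolt_c from where it was at the start of the episode below 0.02 m and horizontal distance between each of bolt_b, bolt_c and single_block above 0.06 m) or ((z of bolt_b_tip in the frame of hole_middle below -0.057 m and horizontal distance between bolt_b_tip and hole_middle below 0.015 m) and angle between bolt_b's own z axis and vertical below 0.06 rad and linear speed of bolt_b below 0.02 m/s and contact force between bolt_b and the fingers below 0.1 N and distance of each of bolt_a, bolt_c from where it was at the start of the episode below 0.02 m and horizontal distance between each of bolt_a, bolt_c and single_block above 0.06 m) or ((z of bolt_c_tip in the frame of hole_small below -0.057 m and horizontal distance between bolt_c_tip and hole_small below 0.015 m) and angle between bolt_c's own z axis and vertical below 0.06 rad and linear speed of bolt_c below 0.02 m/s and contact force between bolt_c and the fingers below 0.1 N and distance of each of bolt_a, bolt_b from where it was at the start of the episode below 0.02 m and horizontal distance between each of bolt_a, bolt_b and single_block above 0.06 m))); the robot touches nothing.
It fails at once if a second bolt is moved by more than 30 mm (distance of each of bolt_a, bolt_b from where it was at the start of the episode above 0.03 m or distance of each of bolt_b, bolt_c from where it was at the start of the episode above 0.03 m or distance of each of bolt_a, bolt_c from where it was at the start of the episode above 0.03 m).
It fails at once if the carton, spanner or can is moved by more than 30 mm (distance of any of carton, spanner, can from where it was at the start of the episode above 0.03 m).
It fails at once if a bolt is forced or slammed on the gauge (over 70 N) (contact force between any of bolt_a, bolt_b, bolt_c and gauge above 70 N).
It also fails if it takes over 48 s, if anything falls off the work surface, if the arm or the gripper's body presses on something with over 40 N, if the wrist force passes 120 N, or if a joint passes its speed limit or range.

## Working session

There is one attempt and no reset: what is moved stays moved. The work goes in short steps, Python scripts to look and compute and a tool call to move; the robot and the scene stay as the last step left them, time stands still between calls to the robot, and variables do not carry over. Pictures are saved under pics/ and viewed, about 8 in all and at most 12, crops included, and the job is handed in when it is done.

Besides the shell and the picture viewer there is one more tool, called after "Emit:" as name(argument=value, ...) on one line, values as JSON. step_arm: Moves the arm, as the interface text tells. Its arguments: {"type":"object","properties":{"commands":{"type":"array","items":{"type":"array"}},"force":{"type":"number"}},"required":["commands"]}

```bash
mkdir -p pics
python3 - <<'E'
from rig import *
import cv2,json
for n in("scene","top"):
    cv2.imwrite(f"pics/{n}0.png",grab_frame(n)); m=camera_model(n); print(n,m)
print(sense())
E
```

```text
scene {'fx': 451.470459993144, 'fy': 451.470459993144, 'cx': 320.17557938556666, 'cy': 238.54265879664098, 'R': array([[ 0.16521436,  0.98608649, -0.0183753 ],
       [ 0.6439615 , -0.12196704, -0.75527321],
       [-0.74700589,  0.11294899, -0.65515244]]), 't': array([  19.21293906, -318.96319592, 1388.84779967])}
top {'fx': 484.5473701794414, 'fy': 484.5473701794414, 'cx': 314.8092510338105, 'cy': 244.53050399406405, 'R': array([[-0.01433036, -0.99986162, -0.00844904],
       [-0.99421028,  0.01514828, -0.10637878],
       [ 0.10649204,  0.00687568, -0.99428978]]), 't': array([-78.82704365, 557.11586733, 967.01938198])}
{'clock': 0.1, 'qpos': array([ 1.18455566e+00,  3.53601196e-01,  1.63404100e+00,  4.94291715e-05,
        1.15523275e+00, -2.38704049e-03]), 'qvel': array([ 0.00050218, -0.00143968, -0.00232698, -0.00173938,  0.00194343,
       -0.0023705 ]), 'joint_efforts': array([ 4.75658708e-04, -6.06360483e+01, -3.42820036e+01,  1.42693980e-05,
        3.85600200e-03,  1.70671711e-05]), 'eef_pos': array([233.96785899, 579.33231091, 404.03072402]), 'tcp_rot': array([-3.14031047e+00, -4.82573276e-05,  2.75771901e+00]), 'contact_force': array([0.21497914, 0.52495559, 0.55977873]), 'wrist_torque': array([-0.00759282,  0.01347681, -0.04108542]), 'opening': 1.0002002034185633}
```

View pics/scene0.png

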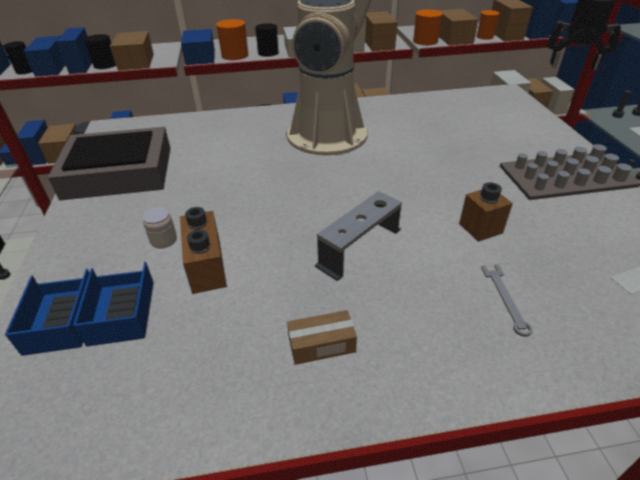

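View pics/top0.png

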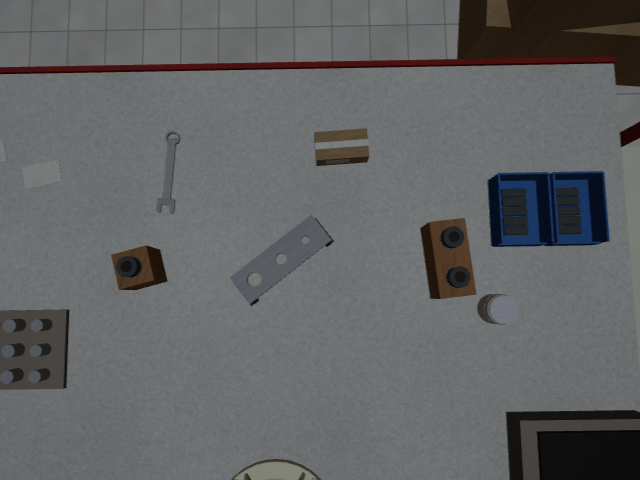

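The scene view shows the single block at (487,205), the gauge at (360,220) and the stock block at (203,250). In the top view the lone bolt head is at (128,266), and the holes run from wide to narrow at (255,279), (282,258), (306,240). Next I'll measure these more precisely.

```bash
cat > h.py <<'E'
import numpy as np,cv2
from rig import *
def ray(n,u,v,z):
    m=camera_model(n);R,t=m["R"],np.array(m["t"])
    C=-R.T@t; d=R.T@np.array([(u-m["cx"])/m["fx"],(v-m["cy"])/m["fy"],1])
    return C+d*(z-C[2])/d[2]
def proj(n,X):
    m=camera_model(n);p=m["R"]@np.array(X)+m["t"];return m["fx"]*p[0]/p[2]+m["cx"],m["fy"]*p[1]/p[2]+m["cy"]
E
python3 - <<'E'
from h import *
for n in("top","scene"):
    m=camera_model(n);print(n,"cam",(-m["R"].T@m["t"]).round())
im=cv2.imread("pics/top0.png");sc=cv2.imread("pics/scene0.png")
for n,px in(("top",[(255,279),(282,258),(306,240)]),("scene",[(380,204),(361,217),(342,231)])):
    for p in px: print(n,ray(n,*p,85).round(1))
print(ray("top",128,266,115).round(1),ray("scene",490,187,115).round(1))
a=cv2.resize(im[205:315,100:340],None,fx=3,fy=3,interpolation=cv2.INTER_CUBIC)
b=cv2.resize(sc[170:285,310:410],None,fx=4,fy=4,interpolation=cv2.INTER_CUBIC)
c=cv2.resize(sc[170:240,450:520],None,fx=4,fy=4,interpolation=cv2.INTER_CUBIC)
out=np.zeros((330+250,800,3),np.uint8)
out[:330,:720]=a
out2=cv2.resize(im[225:300,225:335],None,fx=7,fy=7,interpolation=cv2.INTER_CUBIC)
cv2.imwrite("pics/a1.png",out2)
g=np.zeros((460,680,3),np.uint8);g[:,:400]=b;g[:280,400:]=c;cv2.imwrite("pics/b1.png",g)
hsv=cv2.cvtColor(im,cv2.COLOR_BGR2HSV)
for p in[(255,279),(268,268),(282,258),(245,280),(200,220),(128,266),(140,260),(122,272),(150,265)]:print(p,im[p[1],p[0]])
E
```

```text
top cam [ 450.  -94. 1020.]
scene cam [1240. -215.  669.]
top [484.9  28.8  85. ]
top [524.7 -23.5  85. ]
top [559.  -70.4  85. ]
scene [485.3  31.7  85. ]
scene [521.7 -19.   85. ]
scene [558.8 -67.   85. ]
[511.6 263.3 115. ] [509.6 264.5 115. ]
(255, 279) [117 115 113]
(268, 268) [98 92 87]
(282, 258) [112 111 109]
(245, 280) [98 92 86]
(200, 220) [121 120 117]
(128, 266) [16 17 19]
(140, 260) [36 54 73]
(122, 272) [41 37 34]
(150, 265) [27 43 62]
```

View pics/a1.png

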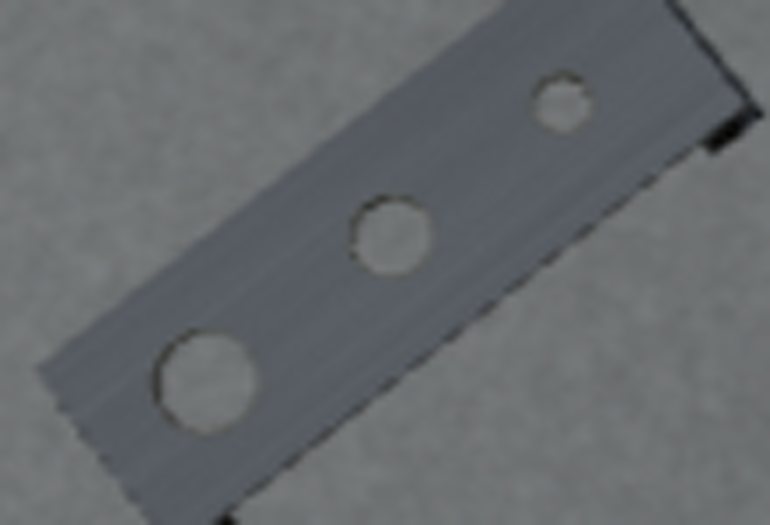

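View pics/b1.png

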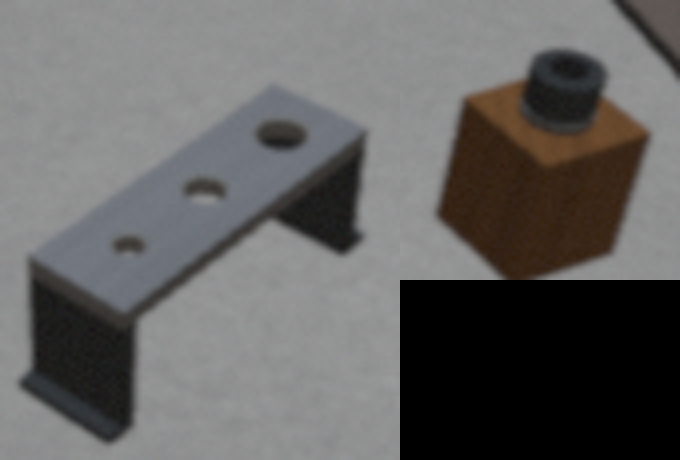

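Run:
```python
from h import *
P={"top":[(254,279),(280.4,258.15),(305,239.1)],"scene":[(379.9,203.4),(360.6,217.1),(341.9,230.9)]}
s=np.array([-65,0,60])
for n,px in P.items():
    X=np.array([ray(n,*p,85)[:2] for p in px]);c=X.mean(0);d=X[2]-X[0];d/=np.linalg.norm(d)
    o=c-d*s.mean();print(n,X.round(1).tolist(),"yaw",np.arctan2(d[1],d[0]).round(3),"fit",[(o+d*k).round(1).tolist() for k in s])
# head top circle in top view: dark & non-brown
im=cv2.imread("pics/top0.png")
for n,b in(("top",(100,230,180,300)),("scene",(450,170,520,240))):
    I=cv2.imread(f"pics/{n}0.png").astype(int)[b[1]:b[3],b[0]:b[2]]
    m=((I[...,2]-I[...,0]<8)&(I.sum(2)<200)).astype(np.uint8)
    k=cv2.connectedComponentsWithStats(m)
    i=1+k[2][1:,4].argmax();st=k[2][i];print(n,st,k[3][i]+np.array(b[:2]))
print(ray("top",128,266,115),ray("scene",491.4,186.9,115))
# block orientation: top face corners from scene crop
for u,v in[(66,100),(148,166),(249,133),(143,80)]:print(ray("scene",450+(u+.5)/4-.5,170+(v+.5)/4-.5,85).round(1))
```

```text
top [[484.9, 30.8], [524.4, -20.4], [560.8, -68.5]] yaw -0.918 fit [[484.9, 30.9], [524.4, -20.7], [560.8, -68.4]]
scene [[483.1, 32.1], [521.8, -19.9], [558.4, -67.1]] yaw -0.922 fit [[482.8, 32.1], [522.1, -19.6], [558.4, -67.4]]
top [ 16  26  26  22 432] [128.57175926 266.41435185]
scene [ 31  13  20  20 297] [490.21885522 192.37373737]
[511.55859833 263.34288893 115.        ] [509.83348248 267.5720655  115.        ]
[487.7 226.4  85. ]
[551.8 244.3  85. ]
[534.8 309.6  85. ]
[477.8 275.9  85. ]
```

Emit:
step_arm(commands=[[[0, 0, 0], -0.128, 1], [[0, 0, 0], -0.128, 1], [[0, 0, 0], -0.128, 1], [[-28, -31, 7], 0, 1], [[-28, -31, 7], 0, 1], [[-28, -31, 7], 0, 1], [[-28, -31, 7], 0, 1], [[-28, -31, 7], 0, 1], [[-28, -31, 7], 0, 1], [[-28, -31, 7], 0, 1], [[-28, -31, 7], 0, 1]], force=60)

```text
clock: 1.48
eef_pos: [465.3, 328.1, 343.5]
tcp_rot: [-3.137, -0.004, -3.123]
contact_force: [0.4, 0.6, 0.2]
opening: 1.001
```

Emit:
step_arm(commands=[[[-23, -31, 15], 0.018, 1], [[-23, -31, 15], 0, 1], [[0, 0, 5], 0, 1], [[0, 0, 0], 0, 1]])

```text
clock: 1.98
eef_pos: [514.1, 262.2, 306.3]
tcp_rot: [-3.136, -0.005, 3.138]
contact_force: [0.5, -0.0, -0.5]
opening: 1.0
```

Run:
```python
from h import *
s=sense();print(s["eef_pos"].round(1),s["tcp_rot"].round(4))
im=grab_frame("scene");c=cv2.resize(im[120:260,420:560],None,fx=4,fy=4,interpolation=cv2.INTER_CUBIC);cv2.imwrite("pics/c2.png",c)
```

```text
[514.1 262.2 306.3] [-3.1357 -0.0053  3.1377]
```

View pics/c2.png

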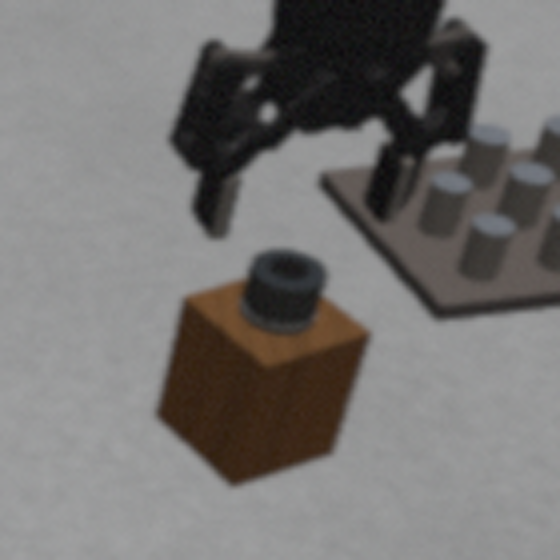

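The fingers straddle the head; tips are at about (217,237) and (382,218) in the crop, and the head top is at (287,265). I'll make a small correction, go down and grip.

Emit:
step_arm(commands=[[[2, 3, 15], 0, 1], [[0, 0, 20], 0, 1], [[0, 0, 10], 0, 1], [[0, 0, 1], 0, 1], [[0, 0, 0], 0, 0.3], [[0, 0, 0], 0, 0.3], [[0, 0, 0], 0, 0.3], [[0, 0, 0], 0, 0.3]], force=60)

```text
clock: 3.02
eef_pos: [510.1, 269.0, 260.2]
tcp_rot: [-3.138, -0.002, -3.14]
contact_force: [-0.1, -0.7, -4.7]
opening: 0.446
```

Emit:
step_arm(commands=[[[0, 0, -20], 0, 0.3], [[0, 0, -30], 0, 0.3], [[0, 0, -30], 0, 0.3], [[0, 0, -15], 0, 0.3], [[0, -30, 0], 0, 0.3], [[0, -40, 0], 0, 0.3], [[0, -40, 0], 0, 0.3], [[0, -40, 0], 0, 0.3], [[6, -40, 0], 0, 0.3], [[6, -30, 0], 0, 0.3], [[6, -15, 0], 0, 0.3], [[0, 0, 0], 0, 0.3], [[0, 0, 0], 0, 0.3]])

```text
clock: 4.65
eef_pos: [489.2, 27.2, 353.4]
tcp_rot: [-3.135, -0.012, -3.14]
contact_force: [-0.3, -0.3, -4.8]
opening: 0.45
```

Run:
```python
from h import *
s=sense();print(s["eef_pos"].round(1),s["tcp_rot"].round(4),s["contact_force"],s["opening"])
print(proj("scene",(483.9,31.5,85)))
im=grab_frame("scene");c=cv2.resize(im[110:230,310:450],None,fx=5,fy=5,interpolation=cv2.INTER_CUBIC);cv2.imwrite("pics/d3.png",c)
```

```text
[489.2  27.2 353.4] [-3.1352 -0.0123 -3.1404] [-0.27730558 -0.29149157 -4.76730081] 0.44961282260044233
(np.float64(379.7363956310769), np.float64(203.6420308584988))
```

View pics/d3.png

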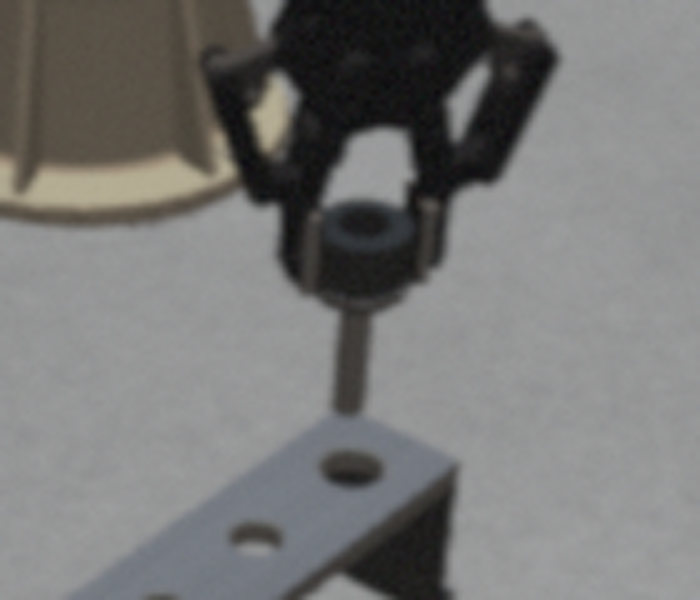

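The bolt is held with its tip at about (349,408) in the crop and the head top at (365,222). The shank looks like the 14 mm one. The wide hole is at (352,468). Next I'll work out the offset within this one camera.

```bash
cat >> h.py <<'E'
def crop2px(x,y,x0,y0,k): return x0+(x+.5)/k-.5, y0+(y+.5)/k-.5
E
python3 - <<'E'
from h import *
t=ray("scene",*crop2px(349,408,310,110,5),118.2); h=ray("scene",*crop2px(367,224,310,110,5),208.2)
H=ray("scene",*crop2px(352,468,310,110,5),85)
print("tip",t.round(1),"head",h.round(1),"hole",H.round(1))
im=grab_frame("scene");g=cv2.cvtColor(im,cv2.COLOR_BGR2GRAY)
for v in range(174,196,3):print(v,g[v,368:392].tolist())
E
```

```text
tip [484.1  28.4 118.2] head [486.8  28.7 208.2] hole [482.5  32.5  85. ]
174 [148, 150, 149, 150, 149, 149, 149, 149, 144, 121, 78, 59, 60, 62, 62, 73, 111, 141, 148, 150, 150, 150, 150, 149]
177 [151, 152, 150, 149, 151, 151, 150, 150, 140, 110, 74, 61, 61, 61, 65, 80, 114, 141, 147, 149, 150, 153, 149, 146]
180 [151, 151, 150, 150, 151, 151, 151, 149, 131, 97, 65, 60, 60, 61, 68, 94, 128, 145, 150, 150, 149, 149, 150, 149]
183 [150, 149, 150, 149, 149, 149, 148, 145, 124, 86, 63, 62, 61, 60, 72, 105, 139, 149, 149, 148, 150, 145, 147, 146]
186 [154, 151, 151, 150, 149, 149, 149, 143, 119, 81, 62, 61, 61, 65, 79, 112, 140, 147, 148, 148, 151, 150, 150, 150]
189 [149, 150, 150, 151, 151, 152, 150, 138, 110, 76, 59, 60, 62, 66, 87, 122, 143, 150, 151, 150, 151, 152, 152, 149]
192 [152, 154, 152, 152, 151, 150, 147, 137, 117, 92, 76, 74, 76, 90, 116, 139, 149, 150, 149, 149, 150, 151, 150, 150]
195 [150, 147, 144, 142, 133, 124, 122, 122, 119, 119, 118, 120, 120, 118, 118, 120, 120, 124, 126, 132, 139, 145, 148, 152]
```

Emit:
step_arm(commands=[[[2, 4, 0], 0, 0.3], [[0, 0, 0], 0, 0.3], [[0, 0, 15], 0, 0.3], [[0, 0, 12], 0, 0.3], [[0, 0, 15], 0, 0.3], [[0, 0, 18], 0, 0.3], [[0, 0, 14], 0, 0.3], [[0, 0, 4], 0, 0.3], [[0, 0, 0], 0, 0.3]])

```text
clock: 5.88
eef_pos: [485.8, 32.4, 268.6]
tcp_rot: [-3.135, -0.015, -3.138]
contact_force: [0.5, 0.1, -4.2]
opening: 0.447
```

Emit:
step_arm(commands=[[[0, 0, -20], 0, 0.3], [[0, 0, -30], 0, 0.3], [[0, 0, -25], 0, 0.3], [[0, 0, -8], 0, 0.3], [[-10, -12, 0], 0, 0.3], [[-12, -15, 0], 0, 0.3], [[-10, -14, 0], 0, 0.3], [[-4, -6, 0], 0, 0.3], [[0, 0, 0], 0, 0.3], [[0, 0, 0], 0, 0.3]])

```text
clock: 7.12
eef_pos: [525.8, -18.2, 352.1]
tcp_rot: [-3.135, -0.017, -3.139]
contact_force: [-0.1, -0.4, -4.3]
opening: 0.447
```

Run:
```python
from h import *
s=sense();print(s["eef_pos"].round(1),s["tcp_rot"].round(4),s["contact_force"],s["opening"])
im=grab_frame("scene");c=cv2.resize(im[125:245,290:430],None,fx=5,fy=5,interpolation=cv2.INTER_CUBIC);cv2.imwrite("pics/e4.png",c)
```

```text
[525.8 -18.2 352.1] [-3.1353 -0.0167 -3.1393] [-0.1342994  -0.41454029 -4.25996516] 0.4466838006648912
```

View pics/e4.png

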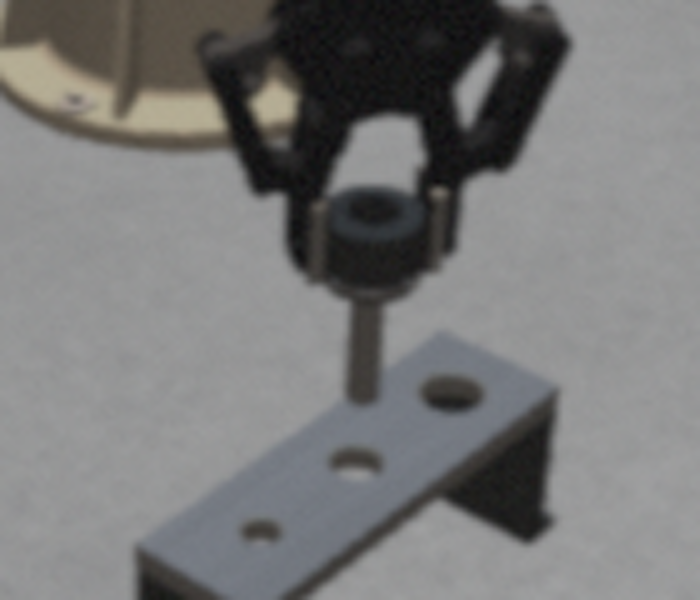

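The tip is at about (361,396) in the crop and the middle hole at (356,463).

Run:
```python
from h import *
t=ray("scene",*crop2px(362,397,290,125,5),116.9)
H=[ray("scene",*crop2px(*p,290,125,5),85) for p in[(452,393),(356,463),(261,531)]]
print("tip",t.round(1),"holes",np.round(H,1).tolist())
```

```text
tip [519.5 -17.7 116.9] holes [[482.5, 32.5, 85.0], [522.2, -19.5, 85.0], [558.1, -67.3, 85.0]]
```

Emit:
step_arm(commands=[[[-2.5, -2, 0], 0, 0.3], [[0, 0, 0], 0, 0.3], [[0, 0, 15], 0, 0.3], [[0, 0, 10], 0, 0.3], [[0, 0, 8], 0, 0.3], [[0, 0, 10], 0, 0.3], [[0, 0, 15], 0, 0.3], [[0, 0, 10], 0, 0.3], [[0, 0, 0], 0, 0.3]])

```text
clock: 8.3
eef_pos: [526.3, -19.8, 278.4]
tcp_rot: [-3.135, -0.019, -3.138]
contact_force: [0.0, 0.7, -3.8]
opening: 0.451
```

Emit:
step_arm(commands=[[[0, 0, -20], 0, 0.3], [[0, 0, -25], 0, 0.3], [[0, 0, -20], 0, 0.3], [[0, 0, -6], 0, 0.3], [[-10, -12, 0], 0, 0.3], [[-12, -15, 0], 0, 0.3], [[-10, -14, 0], 0, 0.3], [[-4, -6, 0], 0, 0.3], [[0, 0, 10], 0, 0.3], [[0, 0, 5], 0, 0.3], [[0, 0, 0], 0, 0.3]])

```text
clock: 9.68
eef_pos: [565.6, -70.3, 331.8]
tcp_rot: [-3.136, -0.023, -3.139]
contact_force: [0.1, -0.1, -3.0]
opening: 0.448
```

Run:
```python
from h import *
s=sense();print(s["eef_pos"].round(1),s["tcp_rot"].round(4),s["contact_force"],s["opening"])
im=grab_frame("scene");c=cv2.resize(im[180:255,300:400],None,fx=8,fy=8,interpolation=cv2.INTER_CUBIC);cv2.imwrite("pics/f5.png",c)
```

```text
[565.6 -70.3 331.8] [-3.1359 -0.023  -3.1387] [ 0.11776912 -0.08173663 -2.99791011] 0.44786139602706626
```

View pics/f5.png

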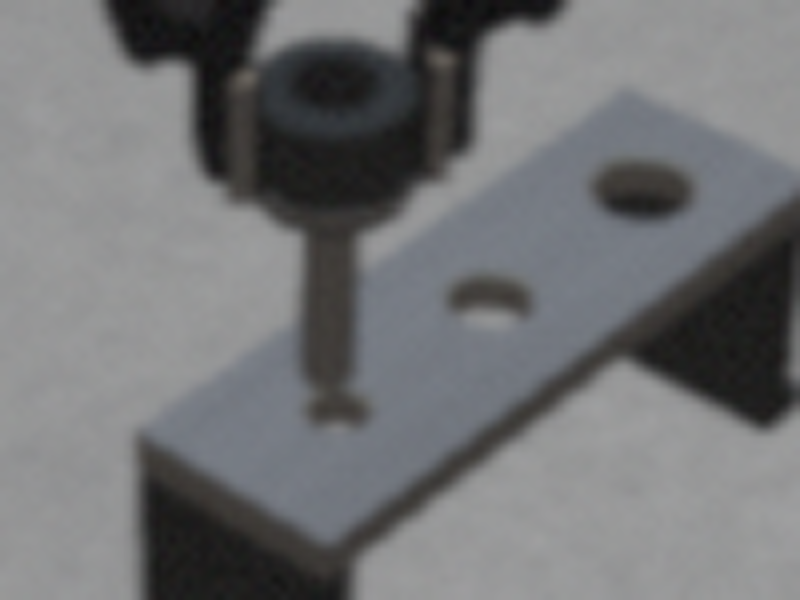

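The tip is at about (328,385) in the crop, and the narrow hole's mouth is centred at about (338,410).

Run:
```python
from h import *
H=ray("scene",*crop2px(338,410,300,180,8),85)
for y in(382,385,388):
    t=ray("scene",*crop2px(328.5,y,300,180,8),96.6); print("tip",t.round(1),"go",(H-t).round(1))
s=sense();from scipy.spatial.transform import Rotation as Ro
R=Ro.from_euler("xyz",s["tcp_rot"]).as_matrix();print(R.round(4).tolist(),(s["eef_pos"]+R[:,2]*235.2).round(1),H.round(1))
```

```text
tip [560.6 -70.3  96.6] go [ -2.5   3.1 -11.6]
tip [561.7 -70.5  96.6] go [ -3.6   3.3 -11.6]
tip [562.9 -70.8  96.6] go [ -4.8   3.5 -11.6]
[[-0.9997, -0.0031, -0.0227], [-0.003, 1.0, -0.0058], [0.0228, -0.0057, -0.9997]] [560.3 -71.6  96.8] [558.1 -67.2  85. ]
```

Emit:
step_arm(commands=[[[1.5, 3, -15], 0, 0.3], [[0, 0, -5], 0, 0.3], [[0, 0, 0], 0, 0.3]])

```text
clock: 10.1
eef_pos: [564.6, -66.3, 354.7]
tcp_rot: [-3.136, -0.021, -3.138]
contact_force: [0.2, 0.6, -5.1]
opening: 0.449
```

Run:
```python
from h import *
s=sense();print(s["eef_pos"].round(1),s["tcp_rot"].round(4))
from scipy.spatial.transform import Rotation as Ro
R=Ro.from_euler("xyz",s["tcp_rot"]).as_matrix();print("tooltip",(s["eef_pos"]+R[:,2]*235.2).round(1))
im=grab_frame("scene");c=cv2.resize(im[165:240,300:400],None,fx=8,fy=8,interpolation=cv2.INTER_CUBIC);cv2.imwrite("pics/g6.png",c)
```

```text
[564.6 -66.3 354.7] [-3.1358 -0.0209 -3.1377]
tooltip [559.7 -67.6 119.5]
```

View pics/g6.png

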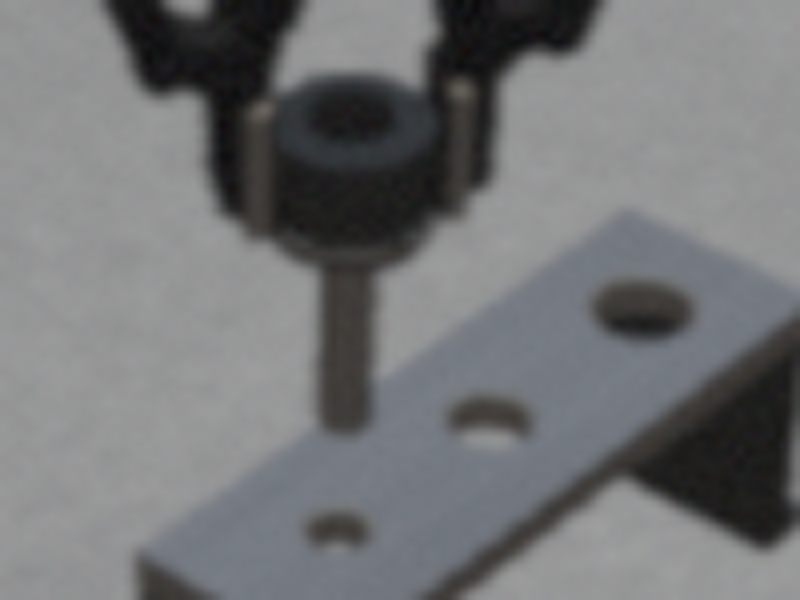

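The tip's lower edge is at about y=433 in the crop, so its centre is at about (345,422). The narrow hole is at (338,530).

Run:
```python
from h import *
H=ray("scene",*crop2px(338,530,300,165,8),85)
for y in(419,422,425):
    t=ray("scene",*crop2px(345,y,300,165,8),119.5); print("tip",t.round(1),"go",(H-t).round(1))
```

```text
tip [557.1 -65.7 119.5] go [  1.   -1.5 -34.5]
tip [558.3 -66.  119.5] go [ -0.2  -1.3 -34.5]
tip [559.4 -66.2 119.5] go [ -1.3  -1.  -34.5]
```

Emit:
step_arm(commands=[[[-0.5, -1.2, 0], 0, 0.3], [[0, 0, 12], 0, 0.3], [[0, 0, 10], 0, 0.3], [[0, 0, 4], 0, 0.3], [[0, 0, 3], 0, 0.3], [[0, 0, 3], 0, 0.3], [[0, 0, 3], 0, 0.3], [[0, 0, 0], 0, 0.3]])

```text
clock: 11.15
eef_pos: [563.9, -67.8, 315.8]
tcp_rot: [-3.136, -0.023, -3.138]
contact_force: [0.2, -0.8, -4.5]
opening: 0.447
```

Emit:
step_arm(commands=[[[0, 0, 3], 0, 0.3], [[0, 0, 3], 0, 0.3], [[0, 0, 3], 0, 0.3], [[0, 0, 4], 0, 0.3], [[0, 0, 0], 0, 0.3]])

```text
clock: 11.78
eef_pos: [563.7, -67.9, 302.2]
tcp_rot: [-3.136, -0.023, -3.138]
contact_force: [0.5, -1.0, -3.1]
opening: 0.451
```

Emit:
step_arm(commands=[[[0, 0, 6], 0, 0.3], [[0, 0, 7], 0, 0.3], [[0, 0, 7], 0, 0.3], [[0, 0, 7], 0, 0.3], [[0, 0, 6], 0, 0.3], [[0, 0, 3], 0, 0.3], [[0, 0, 0], 0, 0.3]])

```text
clock: 12.65
eef_pos: [562.8, -68.1, 263.2]
tcp_rot: [-3.136, -0.023, -3.138]
contact_force: [0.5, -0.3, -4.5]
opening: 0.452
```

Emit:
step_arm(commands=[[[0, 0, 1.5], 0, 0.3], [[0, 0, 0.5], 0, 0.3], [[0, 0, 0], 0, 0.3]])

```text
clock: 13.02
eef_pos: [562.9, -68.1, 261.6]
tcp_rot: [-3.136, -0.022, -3.138]
contact_force: [-0.3, 0.4, -3.9]
opening: 0.448
```

Emit:
step_arm(commands=[[[0, 0, 0], 0, 0.6], [[0, 0, 0], 0, 0.9], [[0, 0, 0], 0, 1], [[0, 0, 0], 0, 1], [[0, 0, -15], 0, 1], [[0, 0, -30], 0, 1], [[0, 0, -40], 0, 1], [[0, 0, -40], 0, 1], [[0, 0, 0], 0, 1], [[0, 0, 0], 0, 1]])

```text
clock: 14.28
eef_pos: [566.2, -67.5, 396.2]
tcp_rot: [-3.135, -0.017, -3.138]
contact_force: [-0.4, 1.1, -0.4]
opening: 1.0
```

Run:
```python
from h import *
s=sense();print(s["eef_pos"].round(1),s["contact_force"].round(1),s["opening"],s["clock"])
im=grab_frame("scene");c=cv2.resize(im[130:370,140:560],(798,456),interpolation=cv2.INTER_CUBIC);cv2.imwrite("pics/h7.png",c)
```

```text
[566.2 -67.5 396.2] [-0.4  1.1 -0.4] 1.0004981878853736 14.275
```

View pics/h7.png

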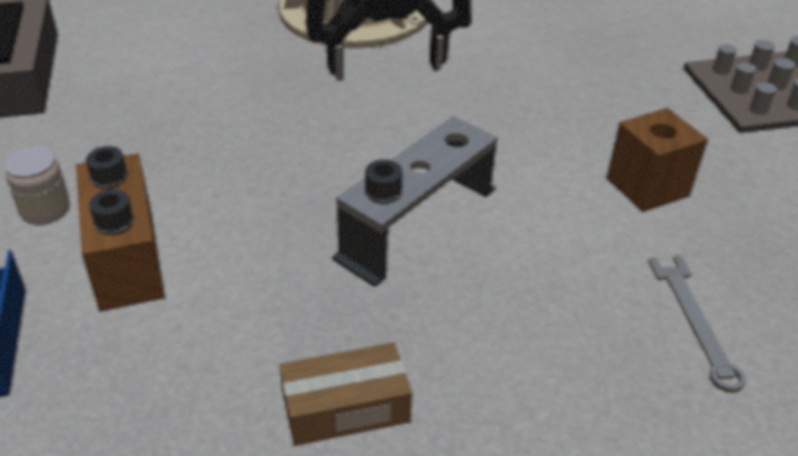

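The bolt stands flat in the narrowest hole, with its head at about (384,180) in the picture. The single block is empty, nothing else has moved, and the gripper is clear.

```bash
python3 -c "
from rig import *
print(sign_off())"
```

```text
the job is handed in; nothing more can be done
None
```

I gauged the bolt from the single block and handed the job in at about 14 s of the 48 s. It passed all three holes, so it is the 14 mm bolt and there was no too-tight hole to press on.

- **Depths:** going by the tool height, the tip went about 52 mm through the widest hole and 42 mm through the middle one. In the narrowest I lowered it to within about 1.5 mm of flat, then let go. I felt no resistance in any hole.
- **Last checks:** the final picture shows the head flat on the plate at the narrowest hole, the single block empty, and the other bolts, carton, spanner and can in place by eye. The gripper was open and clear, with the force reading near zero.
- **Disagreements:** the two cameras differed from each other, and the scene camera from the tool pose, by about 2 mm. One close look at the narrowest hole differed from the tool pose by up to about 4 mm in x, so I looked again from higher up, where they agreed to about 1.5 mm, and then lowered the bolt.
- **Tool tilt:** it drifted to about 0.02 rad during the job. I did not measure the bolt's final uprightness separately.

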